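# Swing the sprung keeper arm over the capacitor and set it in its catch

### The arm

A 7-joint arm with a two-finger parallel gripper is mounted at the origin on a cart in front of the work surface, level with it; the furniture and walls round the work are solid. World frame = base frame: x ahead of the robot, y to its left, z up, the work surface at z = 0. Lengths are in m, angles in rad, forces in N, time in s.
With the tool pointing down it reaches from about 0.425 to 0.825 m from the base axis. Payload 3.6 kg.
Tool frame: the origin (TCP) lies at the very end of the fingers, on their centre line; the grasp point (between the pads) lies 19 mm behind it; z points along the fingers, y is the line along which they close (so a half turn about z gives the same grasp; the last joint's range is limited). The gripper opens to 85 mm and grips with 20 to 120 N. Pads are 22 mm wide; open, the fingers measure 114 mm over their backs; the gripper's body (76 mm by 85 mm) begins 54 mm behind the grasp point. The pads swing forward as they close: fully open they stand 13 mm farther back than shut.
Start: joints at [1.319, 0.615, -0.013, 1.423, 0.008, 1.103, -0.04], TCP at [0.146, -0.633, 0.192] pointing down, gripper open.
Joint ranges: [-3.12, 3.12], [-0.3, 2.06], [-1.34, 1.32], [0.26, 2.42], [-1.36, 4.5], [0.01, 1.98], [-2.84, 2.84]. Speed limits (rad/s): [2.79, 2.79, 3.14, 3.14, 3.14, 3.14, 3.14].

### API

Orientations are given as [roll, pitch, yaw] about the fixed x, y, z axes, in that order (R = Rz(yaw) Ry(pitch) Rx(roll)).
In Python, from bench import telemetry, optics, job_done, spot_in, place_of gives the robot as it stands.
- The arm moves only by the tool jog_arm, never from a script. Its argument "commands" is a list of rows, each an object with "travel": the shift along the tool's x, y, z in m, a list of three; "angular": the turn, a rotation vector about the tool's x, y, z in degrees, a list of three. In form: [{"travel": [tx, ty, tz], "angular": [ax, ay, az]}, ...]. A call has 1 to 10 rows; each row is the pose to reach, as a shift and turn from the pose commanded when the call began, along the tool's axes at that moment; what a row does not reach only later rows make up. A row lasts 1/12 s, in which the tool goes at most 41.7 mm and 7.16 degrees, less where a joint would pass 70% of its speed; a pose out of reach is approached as far as the arm can. A call with a gripper value outside its range is refused whole. "claw" is the gripper command: -1 is fully open, 1 is shut, values between are in proportion, set as the call begins (left out, the last holds). The fingers move at their own pace and stop on an object; "force" is the grip in N (left out, the last holds). Time passes only in rows, so rows that repeat a pose let the fingers close. It gives the time, the measured TCP pose, the force, the opening and the grip force at its end, in the units of the state.
- telemetry.observe(): the state, without advancing time (a new reading comes with each control period).
- optics.camera(name): name is "scene" or "top" or "wrist"; returns a dict with "img" (400x640x3 uint8, red, green, blue), "mtx" (3x3 intrinsics, pixels), "D" ([k1, k2, p1, p2, k3] as OpenCV has them; the pictures are not rectified), "T" (4x4, takes a point from camera to world coordinates); the wrist camera has in their place "T_tool_cam" (4x4, takes a point from camera to tool coordinates, whose origin is the TCP and whose axes are the flange's). Camera axes: x right, y up, looking along -z (the intrinsics and any distortion apply to the point x, -y, -z); pixel columns grow to the right and rows downward; lengths in m; the calibration is good to about 2 mm. A picture is of the moment at which its call begins: read the wrist's pose just before it. There is no depth.
- job_done(): hands the job in; it is judged then, once.
Trained networks look in a picture, given as the dict that the camera call returned (one of the last four; its "shot" number tells which), for a name from the list of things; names that differ only in an ending like _2 or _b are one class to them, and where a whole thing is asked for, a point or a joint stands for the part that bears it (a point fixed in the world has none). Each returns a list of dicts, best first, with "p" (0 to 1); they miss things now and then, are a little off and sometimes report something else, mostly with a low value. They report only what shows in the picture. A call takes as long as a camera call.
- spot_in(picture, target): "extent" ([centre column, centre row, width, height] in pixels, round what is visible of it).
- place_of(picture, target): "point" ([column, row] in pixels: a listed point, or the origin of a listed thing).
The state is a dict: "clock": time; "joint_positions": joint angles; "joint_velocities": joint speeds; "joint_efforts": joint torques, N m; "eef_pos": TCP position; "eef_rot": TCP orientation; "contact_force": force on the tool from outside, world axes, zero at the start; "wrist_torque": the same for the moment, N m; "opening": finger opening in m; "grasp_force": force on a finger pad.
Only numpy, scipy, OpenCV 4.12 (cv2) and the standard library are available. Lean on these libraries where they do the work, as an engineer would, in place of code of your own. Each camera call takes 0.05 s, during which the arm holds its last target. There are 200 camera calls.

### The job

The capacitor is loaded in the test stand. Take the stand's yellow keeper arm by its red ball, swing it over the capacitor against its spring, lifting it over the low cheek of the catch, and hold it there while you lower it fully home into the notch, so that the arm stays latched when you let go. A clear guard overhangs the stand, so lean the tool in from the stand's front; leave the capacitor standing in its nest and do not disturb the other things.

Things in the scene. Friction and masses are not known exactly. Their poses are not given: they have to be found in the camera images.
- stand: Capacitor test stand, fixed to the bench: grey housing under a blue plate 145 x 100 x 10 mm (top 70 mm above the bench), with an upright steel shaft (16 mm thick, top 232 mm) near its back. Origin on the shaft's axis at bench level; x points to the back of the stand, y to its left seen from the front, z up. The plate runs from x = -105 to +40 mm, y = +-50 mm. Its front faces roughly to the robot's right.
- guard_edge (a point): Middle of the yellow front edge of the clear guard plate (116 mm wide, 4 mm thick, underside 306 mm above the bench) that covers the stand behind this edge, on two posts at the back. The red ball stays 5 to 30 mm in front of the edge, but a gripper hanging straight down would strike the guard: lean it 20 to 50 degrees, fingers pointing down and to the back of the stand.
- keeper (a joint): Turn of the yellow keeper arm about the shaft, rad: 0 = parked by its torsion spring, 38 degrees to the right of the stand's front (-x) direction; it grows as the arm is swung to the left (clockwise seen from above), at most to 1.05. In the notch, leaning on the right cheek, it reads about 0.87. The spring pulls it back with about 1.1 N at the ball when parked, 4 N at the notch.
- sleeve (a joint): Height to which the arm is lifted along the shaft, m: 0 = down (where its weight and a light spring, together about 2 to 4 N, return it), at most 0.030. The arm must be lifted at least 0.014 to pass over the right cheek of the catch; 0 again in the notch means fully home.
- ball (a point): Centre of the red ball grip, 30 mm across, on a 9 mm stem on the end of the arm. It moves with the arm on a circle of 105 mm radius about the shaft; 184 mm above the bench when the arm is down. The arm is a yellow bar 12 mm wide and high, its top 143 mm above the bench when down.
- notch (a point): Middle of the latched arm in the catch, 137 mm above the bench. The catch is an aluminium post 83 mm from the shaft, 12 degrees to the left of the stand's front (-x) direction, with an upright notch 27 mm wide for the 12 mm bar: low right cheek (10 mm thick, top 143 mm above the bench), high left wall (top 170 mm). The latched arm leans on the right cheek.
- capacitor: Brown capacitor can, 34 mm across and 58 mm high, loose, standing in the black ring nest (12 mm high) on the blue plate, 50 mm from the shaft towards the catch. Origin at the centre of its underside, z up. The lowered arm passes 1 to 2 mm over its terminals.
- spool: Spool of solder wire with black flanges, 60 mm across, 40 mm high, loose bystander. Origin at the centre of its underside.
- red_probe: Red test probe, 122 mm long, 17 mm thick, lying on the bench, loose bystander. Origin at its middle, underside.
- driver: Small grey and black screwdriver, 150 mm long, lying on the bench, loose bystander. Origin at its middle, underside.
- cutters: Side cutters with dark blue grips, 121 mm long, lying on the bench, loose bystander. Origin at its middle, underside.
- spare: Spare brown capacitor can, 34 mm across and 58 mm high, standing on the bench, loose bystander. Origin at the centre of its underside.
- tape: Roll of white tape, 86 mm across, 24 mm high, lying flat, loose bystander. Origin at the centre of its underside.
- heat_block: Finned metal heat sink, 36 x 44 x 20 mm, loose bystander. Origin at the centre of its underside.

How it is judged:
By the outcome, as a careful person would: the job done as asked, in the order asked, and still so for the second after the job is handed in, with the robot touching nothing.
It also fails if it takes over 35 s, if anything falls off the work surface, if the arm or the gripper's body presses on something with over 40 N, if the wrist force passes 120 N, or if a joint passes its speed limit or range.

## Working session

There is one attempt and no reset: what is moved stays moved. The work goes in short steps, Python scripts to look and compute and a tool call to move; the robot and the scene stay as the last step left them, time stands still between calls to the robot, and variables do not carry over. Pictures are saved under pics/ and viewed, at most 12 in all, crops included, and the job is handed in when it is done.

Besides the shell and the picture viewer there is one more tool, called after "Emit:" as name(argument=value, ...), one argument or row to a line, values as JSON. jog_arm: Moves the arm, as the interface text tells. Its arguments: {"type":"object","properties":{"commands":{"type":"array","items":{"type":"object","properties":{"travel":{"type":"array","items":{"type":"number"}},"angular":{"type":"array","items":{"type":"number"}}}}},"claw":{"type":"number"},"force":{"type":"number"}},"required":["commands"]}

```bash
mkdir -p pics; cat > h.py <<'E'
import numpy as np, cv2
from bench import telemetry, optics, job_done, spot_in, place_of
from scipy.spatial.transform import Rotation as Ro
def ray(c,px,T=None):
    T=c["T"] if T is None else T
    u=cv2.undistortPoints(np.array([[px]],float),np.array(c["mtx"]),np.array(c["D"],float))[0,0]
    d=T[:3,:3]@np.array([u[0],-u[1],-1]); return T[:3,3],d
def atz(c,px,z,T=None):
    o,d=ray(c,px,T); return o+d*(z-o[2])/d[2]
def tri(rays):
    A=0;b=0
    for o,d in rays:
        d=d/np.linalg.norm(d);P=np.eye(3)-np.outer(d,d);A=A+P;b=b+P@o
    return np.linalg.solve(A,b)
E
python3 - <<'E'
from h import *
np.set_printoptions(precision=4,suppress=True)
print(telemetry.observe())
cs={}
for n in("scene","top"):
    c=optics.camera(n);cs[n]=c;c["T"]=np.array(c["T"])
    cv2.imwrite(f"pics/{n}0.png",c["img"][:,:,::-1]); print(n,c["T"][:3,3],c["mtx"][0][0])
Z=dict(stand=0,guard_edge=.308,ball=.184,notch=.137,capacitor=.07,spool=0,spare=0,tape=0,heat_block=0,red_probe=0,driver=0,cutters=0)
for t,z in Z.items():
    rs=[]
    for n,c in cs.items():
        r=place_of(c,t)
        for q in r[:2]: print(t,n,round(q["p"],2),np.round(q["point"],1),atz(c,q["point"],z))
        if r: rs.append(ray(c,r[0]["point"]))
    if len(rs)==2: print("   tri",tri(rs))
E
```

```text
{'clock': 0.0, 'joint_positions': array([ 1.3185,  0.616 , -0.0126,  1.4249,  0.0081,  1.1034, -0.0404]), 'joint_velocities': array([ 0.0007, -0.0005, -0.0003, -0.0002,  0.0007,  0.0006, -0.0006]), 'joint_efforts': array([ -0.0004, -46.9219,   0.2592, -17.1039,   0.01  ,   0.0096,
        -0.    ]), 'eef_pos': array([ 0.1453, -0.6326,  0.1904]), 'eef_rot': array([-3.139 ,  0.    ,  0.2259]), 'contact_force': array([0.5803, 0.054 , 0.4158]), 'wrist_torque': array([-0.0097, -0.0149, -0.009 ]), 'grasp_force': 0.0, 'opening': 0.08539944336538333}
scene [-0.0182  0.3609  0.8863] 381.419504511518
top [-0.0509  0.1239  1.4136] 457.3476432630938
stand scene 0.82 [251.  301.2] [0.4457 0.2564 0.    ]
stand scene 0.35 [309.1 280.8] [0.4051 0.1073 0.    ]
stand top 0.72 [254.4 253.5] [0.4371 0.2431 0.    ]
stand top 0.54 [267.7 212.3] [0.5733 0.1822 0.    ]
   tri [ 0.4502  0.2496 -0.0207]
guard_edge scene 0.91 [267.4 212.3] [0.4294 0.1749 0.308 ]
guard_edge top 0.73 [270.9 210.2] [0.4418 0.1604 0.308 ]
   tri [0.4598 0.1619 0.2683]
ball top 0.69 [268.  213.7] [0.4875 0.1743 0.184 ]
notch scene 
[... 546 characters left out ...]
0.5884 -0.0918  0.    ]
   tri [ 0.5905 -0.0818  0.0203]
heat_block scene 0.74 [288.3 238.1] [0.5509 0.077  0.    ]
heat_block top 0.42 [301.4 215.9] [0.5409 0.0727 0.    ]
   tri [0.5437 0.0757 0.0038]
red_probe scene 0.45 [335.3 263.2] [0.4061 0.0207 0.    ]
red_probe top 0.41 [326.  251.5] [0.404  0.0141 0.    ]
red_probe top 0.25 [264.  247.8] [0.451  0.2101 0.    ]
   tri [ 0.4113  0.0139 -0.0156]
driver scene 0.45 [419.1 220.2] [ 0.3748 -0.2637  0.    ]
driver top 0.65 [410.2 248.5] [ 0.3662 -0.2576  0.    ]
   tri [ 0.3641 -0.2521  0.0172]
cutters scene 0.53 [371.3 244.5] [ 0.3938 -0.0962  0.    ]
cutters top 0.7 [359.9 250.8] [ 0.3873 -0.0945  0.    ]
   tri [ 0.387  -0.0922  0.0092]
```

```bash
python3 - <<'E'
import cv2,numpy as np
a=cv2.imread("pics/scene0.png")[120:340,180:400]; b=cv2.imread("pics/top0.png")[150:300,200:350]
cv2.imwrite("pics/c1.png",np.hstack([cv2.resize(a,(400,400),interpolation=2),cv2.resize(b,(400,400),interpolation=2)]))
E
```

```text
(no output)
```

View pics/c1.png

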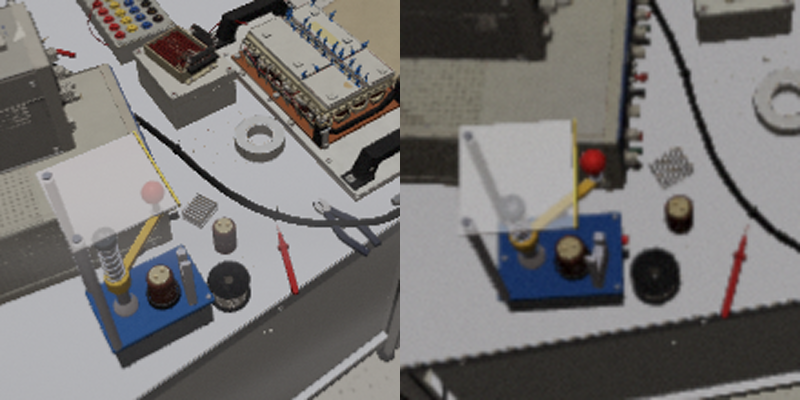

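View pics/scene0.png

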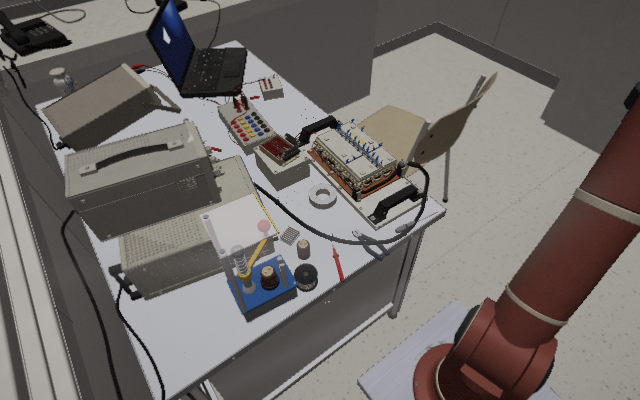

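```bash
cat > m.py <<'E'
from h import *
np.set_printoptions(precision=4,suppress=True)
cs={n:optics.camera(n) for n in("scene","top")}
for c in cs.values(): c["T"]=np.array(c["T"])
def red(c,box):
    x0,y0,x1,y1=box; im=c["img"][y0:y1,x0:x1].astype(int)
    m=((im[...,0]-im[...,1]>25)&(im[...,0]-im[...,2]>20)&(abs(im[...,1]-im[...,2])<40)).astype(np.uint8)
    n,l,s,ce=cv2.connectedComponentsWithStats(m); k=1+np.argmax(s[1:,4]); return ce[k]+[x0,y0],s[k]
s,b1=red(cs["scene"],(250,205,285,240)); t,b2=red(cs["top"],(255,195,290,225))
print("ball",s,b1,t,b2,"tri",tri([ray(cs["scene"],s),ray(cs["top"],t)]),atz(cs["scene"],s,.184),atz(cs["top"],t,.184))
E
python3 - <<'E'
from m import *
S,T=cs["scene"],cs["top"]
for nm,a,b,z in [("shaft",(236.6,249),(242,227.6),.232),("edgeL",(254,191.5),(266,195),.308),("edgeR",(279,234),(266.8,235.5),.308)]:
    print(nm,atz(S,a,z),atz(T,b,z),tri([ray(S,a),ray(T,b)]))
E
```

```text
ball [262.975 224.   ] [ 8 15 11  9 80] [271.7531 210.2963] [12 11 10 10 81] tri [0.4939 0.1628 0.1924] [0.5015 0.1613 0.184 ] [0.4964 0.1621 0.184 ]
shaft [0.4429 0.2509 0.232 ] [0.4374 0.2487 0.232 ] [0.4376 0.2501 0.2364]
edgeL [0.4935 0.1685 0.308 ] [0.4881 0.1676 0.308 ] [0.4875 0.1688 0.3125]
edgeR [0.3714 0.1845 0.308 ] [0.3734 0.18   0.308 ] [0.378  0.181  0.2974]
```

```bash
cat >> h.py <<'E'
def Rlean(phi,th):
    p,t=np.radians([phi,th]); z=np.array([np.sin(t)*np.cos(p),np.sin(t)*np.sin(p),-np.cos(t)])
    y=np.array([np.sin(p),-np.cos(p),0]); return np.c_[np.cross(y,z),y,z]
def cur():
    s=telemetry.observe(); return np.array(s["eef_pos"]),Ro.from_euler("xyz",s["eef_rot"]).as_matrix(),s
def rel(p,R,P0=None,R0=None):
    if P0 is None: P0,R0,_=cur()
    return np.round(R0.T@(np.array(p)-P0),4),np.round(Ro.from_matrix(R0.T@R).as_rotvec(degrees=True),2)
E
python3 - <<'E'
from h import *
print(rel((.52,.06,.33),Rlean(112,35)))
E
```

```text
(array([ 0.5202, -0.592 , -0.1383]), array([ 30.15,  25.72, -95.63]))
```

Emit:
jog_arm(
  commands=[
    {"travel": [0.0,0.0,-0.04],"angular": [0,0,0]},
    {"travel": [0.52,-0.592,-0.138],"angular": [30.15,25.72,-95.63]},
    {"travel": [0.52,-0.592,-0.138],"angular": [30.15,25.72,-95.63]},
    {"travel": [0.52,-0.592,-0.138],"angular": [30.15,25.72,-95.63]},
    {"travel": [0.52,-0.592,-0.138],"angular": [30.15,25.72,-95.63]},
    {"travel": [0.52,-0.592,-0.138],"angular": [30.15,25.72,-95.63]},
    {"travel": [0.52,-0.592,-0.138],"angular": [30.15,25.72,-95.63]},
    {"travel": [0.52,-0.592,-0.138],"angular": [30.15,25.72,-95.63]},
    {"travel": [0.52,-0.592,-0.138],"angular": [30.15,25.72,-95.63]},
    {"travel": [0.52,-0.592,-0.138],"angular": [30.15,25.72,-95.63]},
  ],
  claw=-1,
  force=40,
)

```text
clock: 2.23
eef_pos: [0.3226, -0.3048, 0.2785]
eef_rot: [-2.999, -0.388, 1.257]
contact_force: [0.5, -1.7, 0.0]
opening: 0.0856
grasp_force: 0.0
```

```bash
python3 - <<'E'
from h import *
print(rel((.52,.06,.33),Rlean(112,35)),cur()[2]["joint_positions"])
E
```

```text
(array([0.3971, 0.0895, 0.0949]), array([ 11.32,   9.69, -35.84])) [ 1.1688114   0.43416589 -0.41726994  1.61485622 -0.10997952  1.42977895
  0.50650383]
```

Emit:
jog_arm(
  commands=[
    {"travel": [0.397,0.09,0.095],"angular": [11.32,9.69,-35.84]},
    {"travel": [0.397,0.09,0.095],"angular": [11.32,9.69,-35.84]},
    {"travel": [0.397,0.09,0.095],"angular": [11.32,9.69,-35.84]},
    {"travel": [0.397,0.09,0.095],"angular": [11.32,9.69,-35.84]},
    {"travel": [0.397,0.09,0.095],"angular": [11.32,9.69,-35.84]},
    {"travel": [0.397,0.09,0.095],"angular": [11.32,9.69,-35.84]},
    {"travel": [0.397,0.09,0.095],"angular": [11.32,9.69,-35.84]},
    {"travel": [0.397,0.09,0.095],"angular": [11.32,9.69,-35.84]},
    {"travel": [0.397,0.09,0.095],"angular": [11.32,9.69,-35.84]},
    {"travel": [0.397,0.09,0.095],"angular": [11.32,9.69,-35.84]},
  ],
)

```text
clock: 3.07
eef_pos: [0.5219, 0.0582, 0.3288]
eef_rot: [-3.14, -0.61, 1.949]
contact_force: [1.4, -1.5, -0.3]
opening: 0.0854
grasp_force: 0.0
```

```bash
python3 - <<'E'
from h import *
P,R,s=cur(); print(P,s["joint_positions"],rel((.52,.06,.33),Rlean(112,35)))
c=optics.camera("wrist"); cv2.imwrite("pics/w1.png",c["img"][:,:,::-1])
T=np.eye(4);T[:3,:3]=R;T[:3,3]=P; T=T@np.array(c["T_tool_cam"])
print(T)
r=place_of(c,"ball"); print(r[:2]); 
if r: print(atz(c,r[0]["point"],.184,T))
E
```

```text
[0.52192209 0.05815622 0.32877703] [ 0.56839594  0.56536452 -0.69013062  1.41983789 -0.2313788   1.46732714
  0.35032299] (array([ 0.0027, -0.0011,  0.0004]), array([ 0.1 ,  0.05, -0.28]))
[[ 9.28856651e-01 -3.56366628e-01  1.01134307e-01  5.35895587e-01]
 [ 3.70439354e-01  8.93628877e-01 -2.53381364e-01  2.61602047e-02]
 [-7.98752351e-05  2.72819092e-01  9.62065349e-01  5.24753318e-01]
 [ 0.00000000e+00  0.00000000e+00  0.00000000e+00  1.00000000e+00]]
[{'point': [334.2, 157.6], 'p': 0.57}]
[0.4961086  0.16457949 0.184     ]
```

View pics/w1.png

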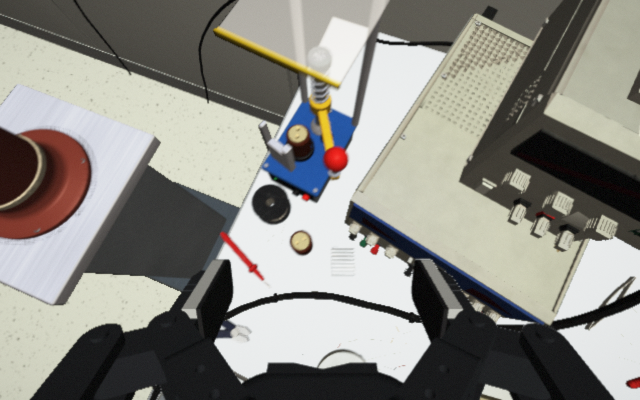

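```bash
python3 - <<'E'
from h import *
np.set_printoptions(precision=4,suppress=True)
P,R,s=cur();c=optics.camera("wrist")
T=np.eye(4);T[:3,:3]=R;T[:3,3]=P; T=T@np.array(c["T_tool_cam"])
for n,px,z in [("e1",(216,31),.308),("e2",(339,85),.308),("shaft232",(319,52),.232),("box.1",(357,192),.1),("box.15",(357,192),.15),("notchpost170",(266,127),.17),("captop",(299,133),.128),("plateFL",(268,179),.07),("plateFR",(318,199),.07)]: print(n,atz(c,px,z,T))
for t,z in(("notch",.137),("stand",0),("capacitor",.07)):
    r=place_of(c,t)
    if r: print(t,r[0]["p"],r[0]["point"],atz(c,r[0]["point"],z,T))
b=np.array([.4965,.163,.184])
Rt=Rlean(118,35); print("pre",rel(b-.07*Rt[:,2],Rt)); print("grasp",rel(b+.014*Rt[:,2],Rt))
E
```

```text
e1 [0.3737 0.1912 0.308 ]
e2 [0.4889 0.1826 0.308 ]
shaft232 [0.4366 0.2657 0.232 ]
box.1 [0.5334 0.1725 0.1   ]
box.15 [0.5336 0.1561 0.15  ]
notchpost170 [0.3981 0.1852 0.17  ]
captop [0.4283 0.2125 0.128 ]
plateFL [0.4004 0.1493 0.07  ]
plateFR [0.4831 0.1495 0.07  ]
notch 0.81 [278.0, 151.1] [0.4156 0.1731 0.137 ]
stand 0.77 [314.4, 149.6] [0.4332 0.2506 0.    ]
capacitor 0.82 [294.6, 154.5] [0.4214 0.202  0.07  ]
pre (array([0.0076, 0.0218, 0.1107]), array([ 3.51,  0.08, -5.32]))
grasp (array([0.0075, 0.0166, 0.1946]), array([ 3.51,  0.08, -5.32]))
```

```bash
python3 - <<'E'
from h import *
P,R,s=cur();c=optics.camera("wrist");t=optics.camera("top");cv2.imwrite("pics/t2.png",t["img"][:,:,::-1])
T=np.eye(4);T[:3,:3]=R;T[:3,3]=P; T=T@np.array(c["T_tool_cam"])
print([tri([ray(c,a,T),ray(t,b,np.array(t["T"]))]) for a in[(357,192),(350,204)] for b in[(290,217.5),(286,219)]])
a=c["img"][130:270,250:450,::-1];b=t["img"][170:270,230:330,::-1]
cv2.imwrite("pics/c2.png",np.hstack([cv2.resize(a,(500,350)),cv2.resize(b,(300,350),interpolation=2)[:350]]))
E
```

```text
[array([0.5172537 , 0.13328819, 0.1045314 ]), array([0.5199032 , 0.14323898, 0.08385472]), array([0.5203248 , 0.12729333, 0.07935328]), array([0.52276928, 0.1367863 , 0.05915319])]
```

View pics/c2.png

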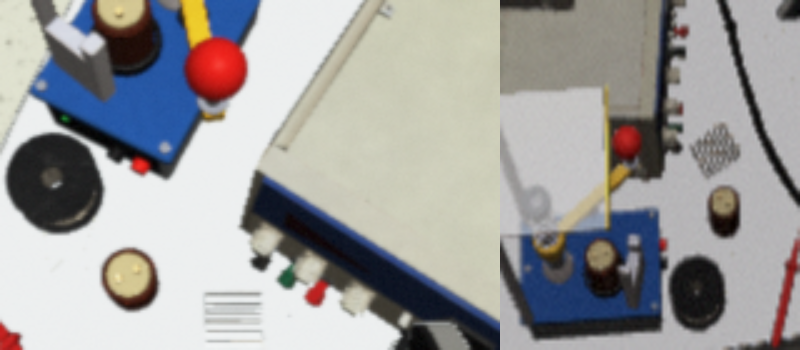

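```bash
python3 - <<'E'
from h import *
b=np.array([.4965,.163,.184]); Rt=Rlean(122,38)
for d in(-.08,.014): print(rel(b+d*Rt[:,2],Rt))
E
```

```text
(array([0.0041, 0.0261, 0.1015]), array([ 6.09,  3.04, -8.49]))
(array([0.0083, 0.0158, 0.1949]), array([ 6.09,  3.04, -8.49]))
```

Emit:
jog_arm(
  commands=[
    {"travel": [0.004,0.026,0.04],"angular": [4.0,2.0,-5.0]},
    {"travel": [0.004,0.026,0.08],"angular": [6.1,3.0,-8.5]},
    {"travel": [0.004,0.026,0.1015],"angular": [6.1,3.0,-8.5]},
    {"travel": [0.005,0.022,0.13],"angular": [6.1,3.0,-8.5]},
    {"travel": [0.007,0.018,0.16],"angular": [6.1,3.0,-8.5]},
    {"travel": [0.008,0.016,0.185],"angular": [6.1,3.0,-8.5]},
    {"travel": [0.0083,0.0158,0.195],"angular": [6.1,3.0,-8.5]},
    {"travel": [0.0083,0.0158,0.195],"angular": [6.1,3.0,-8.5]},
    {"travel": [0.0083,0.0158,0.195],"angular": [6.1,3.0,-8.5]},
  ],
)

```text
clock: 4.22
eef_pos: [0.4927, 0.1715, 0.1739]
eef_rot: [3.139, -0.662, 2.133]
contact_force: [-0.2, 0.1, 0.8]
opening: 0.0852
grasp_force: 0.0
```

```bash
python3 - <<'E'
from h import *
P,R,s=cur();print(P,s["joint_positions"],R.T)
c=optics.camera("wrist"); cv2.imwrite("pics/w2.png",c["img"][:,:,::-1])
T=np.eye(4);T[:3,:3]=R;T[:3,3]=P; T=T@np.array(c["T_tool_cam"])
im=c["img"].astype(int);m=((im[...,0]>120)&(im[...,1]<60)&(im[...,2]<60)).astype(np.uint8)
n,l,st,ce=cv2.connectedComponentsWithStats(m);k=1+np.argmax(st[1:,4]);print(st[k],ce[k]);b=atz(c,ce[k],.184,T);print(b,R.T@(b-P))
E
```

```text
[0.49266222 0.17149299 0.17385091] [ 0.39522869  0.74148041 -0.71883962  1.65123716 -0.17909593  1.12652762
  0.42402913] [[-0.4199866   0.66734761  0.61502717]
 [ 0.84709484  0.53143867  0.00181156]
 [-0.32564028  0.52174717 -0.78850383]]
[ 295  216   48   50 1833] [318.41025641 240.1096563 ]
[0.49715608 0.16261177 0.184     ] [-0.00157225 -0.00089472 -0.01409973]
```

View pics/w2.png

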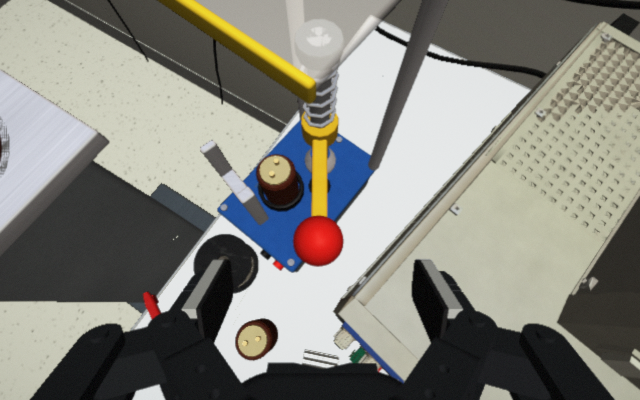

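Emit:
jog_arm(
  commands=[
    {"travel": [-0.0015,-0.001,0.002],"angular": [0,0,0]},
    {"travel": [-0.0015,-0.001,0.002],"angular": [0,0,0]},
    {"travel": [-0.0015,-0.001,0.002],"angular": [0,0,0]},
    {"travel": [-0.0015,-0.001,0.002],"angular": [0,0,0]},
    {"travel": [-0.0015,-0.001,0.002],"angular": [0,0,0]},
    {"travel": [-0.0015,-0.001,0.002],"angular": [0,0,0]},
    {"travel": [-0.0015,-0.001,0.002],"angular": [0,0,0]},
    {"travel": [-0.0015,-0.001,0.002],"angular": [0,0,0]},
  ],
  claw=1,
  force=50,
)

```text
clock: 4.93
eef_pos: [0.4907, 0.1722, 0.1711]
eef_rot: [3.14, -0.663, 2.134]
contact_force: [0.0, 0.1, 0.5]
opening: -0.0002
grasp_force: 0.0
```

```bash
python3 - <<'E'
from h import *
P,R,s=cur();print(s["opening"],s["grasp_force"])
c=optics.camera("wrist"); cv2.imwrite("pics/w3.png",c["img"][:,:,::-1])
E
```

```text
-0.00016940034258311774 0.0
```

View pics/w3.png

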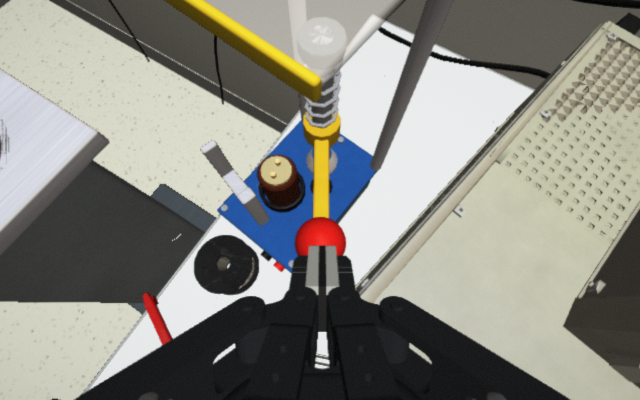

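```bash
python3 - <<'E'
from h import *
np.set_printoptions(precision=4,suppress=True)
P,R,s=cur();c=optics.camera("wrist");X=np.array(c["T_tool_cam"]);print(X,c["mtx"],c["D"])
def proj(p):
    q=np.linalg.inv(X)@np.r_[p,1]; q=q[:3]*[1,-1,-1]
    return cv2.projectPoints(q[None],np.zeros(3),np.zeros(3),np.array(c["mtx"]),np.array(c["D"],float))[0].ravel(),q[2]
for p in((0,0,0),(0,0,-.019),(0,0,.02),(.011,0,0),(-.011,0,0)): print(p,proj(np.array(p)))
T=np.eye(4);T[:3,:3]=R;T[:3,3]=P;T=T@X
im=c["img"].astype(int);m=((im[...,0]>90)&(im[...,1]<70)&(im[...,2]<70)).astype(np.uint8)
n,l,st,ce=cv2.connectedComponentsWithStats(m);k=1+np.argmax(st[1:,4]);print(st[k])
u=st[k][0]+(st[k][2]-1)/2; v=st[k][1]+(st[k][2]-1)/2
f=c["mtx"][0][0]; print("depth by size",f*.03/st[k][2]); o,d=ray(c,(u,v),T)
for z in(.184,.17,.16): b=atz(c,(u,v),z,T); print(z,b,R.T@(b-P), np.linalg.norm(b-o))
# two-view: w1 pose
R1=Rlean(112,35);P1=np.array([.5219,.0582,.3288]);R1=Ro.from_euler("xyz",[-3.14,-.61,1.949]).as_matrix()
T1=np.eye(4);T1[:3,:3]=R1;T1[:3,3]=P1;T1=T1@X
print("tri",tri([ray(c,(335.5,158.5),T1),(o,d)]))
E
```

```text
[[ 0.0011  0.9448  0.3278  0.0835]
 [ 1.     -0.0008 -0.0009  0.0009]
 [-0.0006  0.3278 -0.9448 -0.1808]
 [ 0.      0.      0.      1.    ]] [[315.9588   0.     321.8444]
 [  0.     315.9588 196.2773]
 [  0.       0.       1.    ]] [0.0079 0.     0.     0.     0.    ]
(0, 0, 0) (array([320.048 , 227.5289]), np.float64(0.19812808208579827))
(0, 0, -0.019) (array([319.8876, 241.5676]), np.float64(0.18017763777844942))
(0, 0, 0.02) (array([320.1881, 215.2627]), np.float64(0.21702328661984968))
(0.011, 0, 0) (array([320.034 , 211.2259]), np.float64(0.1945227100897737))
(-0.011, 0, 0) (array([320.0614, 243.253 ]), np.float64(0.20173345408182283))
[ 296  217   50   39 1322]
depth by size 0.18957529332947642
0.184 [0.4969 0.1628 0.184 ] [-0.0009  0.0003 -0.0172] 0.18407758125203422
0.17 [0.4955 0.1651 0.17  ] [-0.0074  0.0003 -0.0045] 0.19832634305296407
0.16 [0.4945 0.1667 0.16  ] [-0.0121  0.0003  0.0046] 0.20850403005362825
tri [0.4979 0.1622 0.1879]
```

Emit:
jog_arm(
  commands=[
    {"travel": [0,0,0],"angular": [0,0,0]},
    {"travel": [0,0,0],"angular": [0,0,0]},
    {"travel": [0,0,0],"angular": [0,0,0]},
    {"travel": [0,0,0],"angular": [0,0,0]},
    {"travel": [0,0,0],"angular": [0,0,0]},
    {"travel": [0,0,0.008],"angular": [0,0,0]},
    {"travel": [-0.001,0,0.016],"angular": [0,0,0]},
    {"travel": [-0.001,0,0.024],"angular": [0,0,0]},
    {"travel": [-0.001,0,0.024],"angular": [0,0,0]},
  ],
  claw=-1,
)

```text
clock: 5.78
eef_pos: [0.4809, 0.1849, 0.1501]
eef_rot: [-3.139, -0.665, 2.134]
contact_force: [-0.3, -0.8, -0.1]
opening: 0.0855
grasp_force: 0.0
```

```bash
python3 - <<'E'
from h import *
P,R,s=cur();print(s["opening"],s["contact_force"])
c=optics.camera("wrist");t=optics.camera("scene")
cv2.imwrite("pics/w4.png",np.hstack([c["img"][180:380,160:480,::-1],cv2.resize(t["img"][170:270,220:380,::-1],(320,200),interpolation=2)]))
E
```

```text
0.08554121430082101 [-0.3293069  -0.75632524 -0.1233507 ]
```

View pics/w4.png

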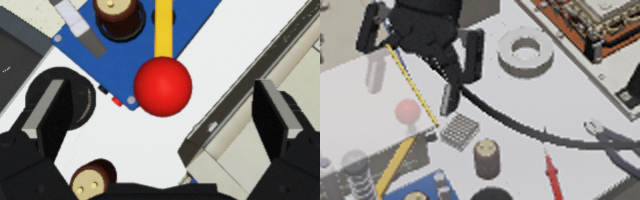

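```bash
python3 - <<'E'
from h import *
P,R,s=cur();t=optics.camera("scene");T=np.array(t["T"])
def axis(px,y):
    o,d=ray(t,px,T); p=P+R[:,1]*y; a=R[:,2]
    k=np.linalg.lstsq(np.c_[a,-d],o-p,rcond=None); return k[0][0],k[1]
for px,y in(((285,225),.05),((244,193),-.05),((264.5,209),0)): print(px,y,axis(px,y))
q=R.T@(np.array([.497,.1627,.184])-P); print("ball in tool",q)
E
```

```text
(285, 225) 0.05 (np.float64(-0.048113919327183056), array([0.0090116]))
(244, 193) -0.05 (np.float64(-0.1161312158263869), array([0.01025989]))
(264.5, 209) 0 (np.float64(-0.08151281611958945), array([2.73043634e-05]))
ball in tool [-0.0001906   0.00066134 -0.04193526]
```

```bash
python3 - <<'E'
from h import *
P,R,s=cur();t=optics.camera("scene");T=np.array(t["T"])
for px,y in(((285,225),-.05),((244,193),.05),((244,193),.043),((285,225),-.043)):
    o,d=ray(t,px,T); p=P+R[:,1]*y
    k=np.linalg.lstsq(np.c_[R[:,2],R[:,0],-d],o-p,rcond=None)[0]; print(px,y,k[:2])
    k=np.linalg.lstsq(np.c_[R[:,2],-d],o-p,rcond=None); print(k[0][0],k[1])
E
```

```text
(285, 225) -0.05 [-0.05738786 -0.00289161]
-0.05825572008294769 [9.38536411e-07]
(244, 193) 0.05 [-0.11017904  0.0261528 ]
-0.1043039689432306 [0.00013752]
(244, 193) 0.043 [-0.11410248  0.04010631]
-0.10509284233571875 [0.00032342]
(285, 225) -0.043 [-0.05073241 -0.02257769]
-0.05750867387974639 [5.72175801e-05]
```

Emit:
jog_arm(
  commands=[
    {"travel": [0,0.0005,0.007],"angular": [0,0,0]},
    {"travel": [0,0.0005,0.014],"angular": [0,0,0]},
    {"travel": [0,0.0005,0.02],"angular": [0,0,0]},
    {"travel": [0,0.0005,0.02],"angular": [0,0,0]},
  ],
)

```text
clock: 6.32
eef_pos: [0.4754, 0.1954, 0.1348]
eef_rot: [-3.14, -0.665, 2.135]
contact_force: [0.7, 0.1, 0.5]
opening: 0.0856
grasp_force: 0.0
```

Emit:
jog_arm(
  commands=[
    {"travel": [0,0,0],"angular": [0,0,0]},
    {"travel": [0,0,0],"angular": [0,0,0]},
    {"travel": [0,0,0],"angular": [0,0,0]},
    {"travel": [0,0,0],"angular": [0,0,0]},
    {"travel": [0,0,0],"angular": [0,0,0]},
    {"travel": [0,0,0],"angular": [0,0,0]},
  ],
  claw=1,
  force=50,
)

```text
clock: 6.82
eef_pos: [0.4769, 0.1939, 0.1359]
eef_rot: [3.141, -0.663, 2.134]
contact_force: [-1.5, -3.3, 3.1]
opening: 0.0277
grasp_force: 48.8
```

```bash
python3 - <<'E'
from h import *
P,R,s=cur();print(P,s["opening"],s["grasp_force"],s["contact_force"],s["joint_positions"])
c=optics.camera("wrist");t=optics.camera("scene")
cv2.imwrite("pics/w5.png",np.hstack([c["img"][120:320,160:480,::-1],cv2.resize(t["img"][170:270,220:380,::-1],(320,200),interpolation=2)]))
E
```

```text
[0.47686966 0.19388762 0.13594498] 0.02769833787264207 48.8480544090271 [-1.53876353 -3.25401753  3.05167485] [ 0.36087785  0.77511973 -0.71465278  1.72722274 -0.17638531  1.01035601
  0.42438174]
```

Emit:
jog_arm(
  commands=[
    {"travel": [0,0,0],"angular": [0,0,0]},
    {"travel": [0,0,0],"angular": [0,0,0]},
    {"travel": [0,0,0.004],"angular": [0,0,0]},
    {"travel": [0,0,0.009],"angular": [0,0,0]},
    {"travel": [0,0,0.014],"angular": [0,0,0]},
    {"travel": [0,0,0.014],"angular": [0,0,0]},
  ],
  claw=-0.2,
)

```text
clock: 7.42
eef_pos: [0.4711, 0.2028, 0.1239]
eef_rot: [-3.141, -0.665, 2.135]
contact_force: [-0.9, 0.0, 0.2]
opening: 0.0512
grasp_force: 0.0
```

Emit:
jog_arm(
  commands=[
    {"travel": [0,0,0],"angular": [0,0,0]},
    {"travel": [0,0,0],"angular": [0,0,0]},
    {"travel": [0,0,0],"angular": [0,0,0]},
    {"travel": [0,0,0],"angular": [0,0,0]},
    {"travel": [0,0,0],"angular": [0,0,0]},
  ],
  claw=1,
  force=50,
)

```text
clock: 7.83
eef_pos: [0.4719, 0.2015, 0.1247]
eef_rot: [3.142, -0.663, 2.134]
contact_force: [-2.7, -1.5, 1.4]
opening: 0.0277
grasp_force: 49.0
```

```bash
python3 - <<'E'
from h import *
P,R,s=cur();print(P,s["opening"],s["grasp_force"],s["contact_force"],s["joint_positions"])
c=optics.camera("wrist");t=optics.camera("scene")
cv2.imwrite("pics/w6.png",np.hstack([c["img"][120:320,160:480,::-1],cv2.resize(t["img"][170:270,220:380,::-1],(320,200),interpolation=2)]))
E
```

```text
[0.47188649 0.20149741 0.12471771] 0.027721840726900163 48.957964181900024 [-2.73511026 -1.49837081  1.41180005] [ 0.34860064  0.78652527 -0.71345952  1.74875415 -0.17613953  0.97442114
  0.42330748]
```

View pics/w6.png

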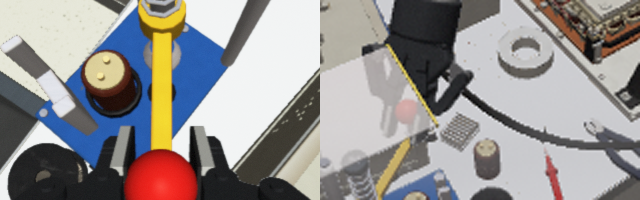

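Emit:
jog_arm(
  commands=[
    {"travel": [0,0,0],"angular": [0,0,0]},
    {"travel": [0,0,0],"angular": [0,0,0]},
    {"travel": [0,0,-0.004],"angular": [0,0,0]},
    {"travel": [0,0,-0.009],"angular": [0,0,0]},
    {"travel": [0,0,-0.009],"angular": [0,0,0]},
  ],
  claw=-0.2,
)

```text
clock: 8.35
eef_pos: [0.4771, 0.1971, 0.1325]
eef_rot: [3.137, -0.662, 2.134]
contact_force: [-0.1, -0.4, -0.1]
opening: 0.051
grasp_force: 0.0
```

Emit:
jog_arm(
  commands=[
    {"travel": [0,0,0],"angular": [0,0,0]},
    {"travel": [0,0,0],"angular": [0,0,0]},
    {"travel": [0,0,0],"angular": [0,0,0]},
    {"travel": [0,0,0],"angular": [0,0,0]},
    {"travel": [0,0,0],"angular": [0,0,0]},
  ],
  claw=1,
  force=60,
)

```text
clock: 8.77
eef_pos: [0.4753, 0.1966, 0.1319]
eef_rot: [3.141, -0.663, 2.134]
contact_force: [-0.9, -4.6, 5.2]
opening: 0.0275
grasp_force: 58.7
```

Emit:
jog_arm(
  commands=[
    {"travel": [0.0034,0,-0.0043],"angular": [0,0,0]},
    {"travel": [0.0068,0,-0.0087],"angular": [0,0,0]},
    {"travel": [0.0102,0,-0.013],"angular": [0,0,0]},
    {"travel": [0.0135,0,-0.0173],"angular": [0,0,0]},
    {"travel": [0.0135,0,-0.0173],"angular": [0,0,0]},
  ],
)

```text
clock: 9.18
eef_pos: [0.4751, 0.1971, 0.1545]
eef_rot: [3.14, -0.662, 2.135]
contact_force: [-1.8, -1.6, -2.9]
opening: 0.0276
grasp_force: 59.2
```

```bash
cat > arc.py <<'E'
from h import *
import sys
# commanded pose at lift, rotate about shaft by -alpha (deg), lift change dz
S=np.array([.4385,.2500])
C0=np.array([.4768,.1971,.1545]); R0=Rlean(122.3,38)
def pose(al,dz):
    Q=Ro.from_euler("z",-al,degrees=True).as_matrix(); p=Q@(C0-[*S,0])+[*S,0]; p[2]+=dz; return p,Q@R0
def rows(a0,z0,tg):
    P0,Ra=pose(a0,z0)
    for a,z in tg:
        t,w=rel(*pose(a,z),P0,Ra); print('{"travel": %s, "angular": %s},'%(t.tolist(),w.tolist()))
E
python3 - <<'E'
from arc import *
P,R,s=cur();print(P,R[:,2],s["joint_positions"],s["opening"],s["contact_force"])
rows(0,0,[(3,0),(6,0),(9,0),(12,0),(15,0),(18,0),(18,0)])
E
```

```text
[0.47506695 0.19712818 0.15450657] [-0.32783001  0.52037222 -0.78850507] [ 0.36213229  0.74815095 -0.72439066  1.71731399 -0.18720133  1.03927705
  0.41204361] 0.027644880490172122 [-1.76777988 -1.60830135 -2.90820333]
{"travel": [-0.0001, -0.0034, -0.0001], "angular": [-1.85, -0.0, 2.36]},
{"travel": [-0.0001, -0.0068, -0.0], "angular": [-3.69, -0.0, 4.73]},
{"travel": [0.0001, -0.0102, 0.0001], "angular": [-5.54, 0.0, 7.09]},
{"travel": [0.0004, -0.0136, 0.0004], "angular": [-7.39, 0.0, 9.46]},
{"travel": [0.0009, -0.017, 0.0007], "angular": [-9.23, 0.0, 11.82]},
{"travel": [0.0015, -0.0203, 0.0012], "angular": [-11.08, -0.0, 14.18]},
{"travel": [0.0015, -0.0203, 0.0012], "angular": [-11.08, -0.0, 14.18]},
```

Emit:
jog_arm(
  commands=[
    {"travel": [-0.0001,-0.0034,-0.0001],"angular": [-1.85,0,2.36]},
    {"travel": [-0.0001,-0.0068,0],"angular": [-3.69,0,4.73]},
    {"travel": [0.0001,-0.0102,0.0001],"angular": [-5.54,0,7.09]},
    {"travel": [0.0004,-0.0136,0.0004],"angular": [-7.39,0,9.46]},
    {"travel": [0.0009,-0.017,0.0007],"angular": [-9.23,0,11.82]},
    {"travel": [0.0015,-0.0203,0.0012],"angular": [-11.08,0,14.18]},
    {"travel": [0.0015,-0.0203,0.0012],"angular": [-11.08,0,14.18]},
  ],
)

```text
clock: 9.77
eef_pos: [0.4564, 0.1886, 0.1542]
eef_rot: [3.139, -0.664, 1.82]
contact_force: [-0.1, 2.1, -2.4]
opening: 0.0269
grasp_force: 59.4
```

```bash
python3 - <<'E'
from arc import *
P,R,s=cur();p,Q=pose(18,0);print(P,p,R[:,1]-Q[:,1],s["joint_positions"],s["opening"],s["grasp_force"]);F=s["contact_force"];print(F,R.T@F)
rows(18,0,[(22,0),(26,0),(30,0),(34,0),(38,0),(38,0)])
E
```

```text
[0.45643788 0.18858313 0.15421804] [0.45857847 0.18785376 0.1545    ] [ 0.00058767 -0.00232611  0.0020987 ] [ 0.46925612  0.6505985  -0.73631296  1.94130835 -0.35066235  0.77452611
  0.34281484] 0.026944299655470162 59.3615984916687
[-0.11220311  2.08339742 -2.39869051] [0.13438095 0.39592425 3.15151333]
{"travel": [-0.0001, -0.0046, -0.0001], "angular": [-2.46, 0.0, 3.15]},
{"travel": [0.0, -0.0091, 0.0], "angular": [-4.93, 0.0, 6.3]},
{"travel": [0.0004, -0.0136, 0.0004], "angular": [-7.39, 0.0, 9.46]},
{"travel": [0.0011, -0.0181, 0.0009], "angular": [-9.85, 0.0, 12.61]},
{"travel": [0.002, -0.0225, 0.0016], "angular": [-12.31, 0.0, 15.76]},
{"travel": [0.002, -0.0225, 0.0016], "angular": [-12.31, 0.0, 15.76]},
```

Emit:
jog_arm(
  commands=[
    {"travel": [-0.0001,-0.0046,-0.0001],"angular": [-2.46,0,3.15]},
    {"travel": [0,-0.0091,0],"angular": [-4.93,0,6.3]},
    {"travel": [0.0004,-0.0136,0.0004],"angular": [-7.39,0,9.46]},
    {"travel": [0.0011,-0.0181,0.0009],"angular": [-9.85,0,12.61]},
    {"travel": [0.0011,-0.0181,0.0009],"angular": [-9.85,0,12.61]},
  ],
)

```text
clock: 10.18
eef_pos: [0.4385, 0.1863, 0.1545]
eef_rot: [3.139, -0.665, 1.542]
contact_force: [1.4, 3.5, -2.1]
opening: 0.0272
grasp_force: 59.8
```

```bash
python3 - <<'E'
from arc import *
P,R,s=cur();p,Q=pose(34,0);print(P,p,R[:,1]-Q[:,1],s["joint_positions"],s["opening"],s["grasp_force"]);F=s["contact_force"];print(F,R.T@F)
rows(34,0,[(37,0),(40,0),(43,0),(46,0),(46,0)])
E
```

```text
[0.43852599 0.18631805 0.15447187] [0.44067083 0.18472682 0.1545    ] [-2.32143398e-05 -6.88131697e-04  2.25956072e-03] [ 0.55487533  0.57325716 -0.79231537  2.13777511 -0.53590814  0.52410468
  0.30317972] 0.02720832294802881 59.75282549858093
[ 1.41085608  3.51510078 -2.05752168] [1.52784703 1.29885456 3.81556078]
{"travel": [-0.0001, -0.0034, -0.0001], "angular": [-1.85, 0.0, 2.36]},
{"travel": [-0.0001, -0.0068, -0.0], "angular": [-3.69, 0.0, 4.73]},
{"travel": [0.0001, -0.0102, 0.0001], "angular": [-5.54, 0.0, 7.09]},
{"travel": [0.0004, -0.0136, 0.0004], "angular": [-7.39, 0.0, 9.46]},
{"travel": [0.0004, -0.0136, 0.0004], "angular": [-7.39, 0.0, 9.46]},
```

Emit:
jog_arm(
  commands=[
    {"travel": [-0.0001,-0.0034,-0.0001],"angular": [-1.85,0,2.36]},
    {"travel": [-0.0001,-0.0068,0],"angular": [-3.69,0,4.73]},
    {"travel": [0.0001,-0.0102,0.0001],"angular": [-5.54,0,7.09]},
    {"travel": [0.0004,-0.0136,0.0004],"angular": [-7.39,0,9.46]},
    {"travel": [0.0004,-0.0136,0.0004],"angular": [-7.39,0,9.46]},
  ],
)

```text
clock: 10.6
eef_pos: [0.4258, 0.1879, 0.1547]
eef_rot: [3.139, -0.667, 1.336]
contact_force: [1.5, 4.7, -2.9]
opening: 0.0276
grasp_force: 60.0
```

```bash
python3 - <<'E'
from arc import *
P,R,s=cur();p,Q=pose(46,0);print(P,p,R[:,1]-Q[:,1],s["joint_positions"],s["opening"],s["grasp_force"]);F=s["contact_force"];print(F,R.T@F)
print("ball",P-R[:,2]*.065)
rows(46,0,[(48,0),(50,0),(52,0),(54,0),(54,0)])
c=optics.camera("wrist"); cv2.imwrite("pics/w7.png",c["img"][:,:,::-1])
E
```

```text
[0.42581761 0.187901   0.15469385] [0.42705234 0.18570186 0.1545    ] [0.00052987 0.00219676 0.00241895] [ 0.62281911  0.53692469 -0.8959768   2.27719605 -0.71329717  0.30963544
  0.28503694] 0.027583803352710504 59.9857360124588
[ 1.4770628   4.70158606 -2.91658058] [2.06077555 0.32557996 5.33294197]
ball [0.41626775 0.14886423 0.20578134]
{"travel": [-0.0001, -0.0023, -0.0001], "angular": [-1.23, 0.0, 1.58]},
{"travel": [-0.0001, -0.0046, -0.0001], "angular": [-2.46, 0.0, 3.15]},
{"travel": [-0.0001, -0.0068, -0.0], "angular": [-3.69, 0.0, 4.73]},
{"travel": [0.0, -0.0091, 0.0], "angular": [-4.93, 0.0, 6.3]},
{"travel": [0.0, -0.0091, 0.0], "angular": [-4.93, 0.0, 6.3]},
```

View pics/w7.png

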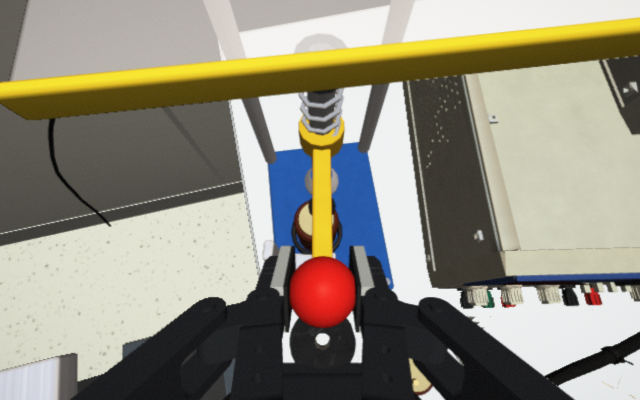

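Emit:
jog_arm(
  commands=[
    {"travel": [-0.0001,-0.0023,-0.0001],"angular": [-1.23,0,1.58]},
    {"travel": [-0.0001,-0.0046,-0.0001],"angular": [-2.46,0,3.15]},
    {"travel": [-0.0001,-0.0068,0],"angular": [-3.69,0,4.73]},
    {"travel": [0,-0.0085,0],"angular": [-4.6,0,5.9]},
    {"travel": [0,-0.0085,0],"angular": [-4.6,0,5.9]},
  ],
)

```text
clock: 11.07
eef_pos: [0.4184, 0.19, 0.1548]
eef_rot: [3.139, -0.668, 1.206]
contact_force: [2.8, 5.2, -1.9]
opening: 0.0272
grasp_force: 60.1
```

```bash
python3 - <<'E'
from arc import *
P,R,s=cur();p,Q=pose(53.5,0);print(P,p,R[:,1]-Q[:,1],s["joint_positions"],s["opening"],s["grasp_force"]);F=s["contact_force"];print(F,R.T@F)
b=P-R[:,2]*.065;print("ball",b, 304-np.degrees(np.arctan2(*(b[:2]-S)[::-1]))%360)
rows(53.5,0,[(53.5,z) for z in(-.004,-.008,-.012,-.016,-.02,-.023)])
E
```

```text
[0.4183578  0.19004716 0.15481592] [0.41875768 0.18774616 0.1545    ] [0.00136016 0.00353109 0.00182003] [ 0.6735623   0.53735509 -1.01292123  2.35868758 -0.83707894  0.14502969
  0.26515758] 0.02721252899630146 60.079028606414795
[ 2.76471432  5.21110926 -1.87307396] [3.43655948 0.71189612 5.09813436]
ball [0.40385559 0.15249384 0.20584958] 53.56037369040797
{"travel": [-0.0025, 0.0, 0.0032], "angular": [0.0, 0.0, 0.0]},
{"travel": [-0.0049, 0.0, 0.0063], "angular": [0.0, 0.0, 0.0]},
{"travel": [-0.0074, 0.0, 0.0095], "angular": [0.0, 0.0, 0.0]},
{"travel": [-0.0099, 0.0, 0.0126], "angular": [0.0, 0.0, 0.0]},
{"travel": [-0.0123, 0.0, 0.0158], "angular": [0.0, 0.0, 0.0]},
{"travel": [-0.0142, 0.0, 0.0181], "angular": [0.0, 0.0, 0.0]},
```

Emit:
jog_arm(
  commands=[
    {"travel": [-0.0025,0,0.0032],"angular": [0,0,0]},
    {"travel": [-0.0049,0,0.0063],"angular": [0,0,0]},
    {"travel": [-0.0074,0,0.0095],"angular": [0,0,0]},
    {"travel": [-0.0074,0,0.0095],"angular": [0,0,0]},
  ],
)

```text
clock: 11.4
eef_pos: [0.4186, 0.1896, 0.1418]
eef_rot: [3.141, -0.668, 1.204]
contact_force: [2.6, 6.1, -1.8]
opening: 0.0274
grasp_force: 60.0
```

```bash
python3 - <<'E'
from arc import *
P,R,s=cur();print(P,s["joint_positions"],s["contact_force"],s["wrist_torque"])
b=P-R[:,2]*.065;print("ball",b, 304-np.degrees(np.arctan2(*(b[:2]-S)[::-1]))%360)
E
```

```text
[0.41857743 0.18964599 0.14180976] [ 0.67026152  0.58364849 -1.02823739  2.37260509 -0.841479    0.08897228
  0.28226623] [ 2.60787812  6.09107507 -1.81492605] [ 0.11320634 -0.06506479  0.51759162]
ball [0.40410791 0.1520994  0.19285764] 53.35617221176574
```

Emit:
jog_arm(
  commands=[
    {"travel": [-0.0025,0,0.0032],"angular": [0,0,0]},
    {"travel": [-0.0049,0,0.0063],"angular": [0,0,0]},
    {"travel": [-0.0065,0,0.0083],"angular": [0,0,0]},
    {"travel": [-0.0065,0,0.0083],"angular": [0,0,0]},
  ],
)

```text
clock: 11.73
eef_pos: [0.4207, 0.189, 0.1318]
eef_rot: [3.137, -0.668, 1.204]
contact_force: [4.9, 6.9, -3.0]
opening: 0.0272
grasp_force: 66.0
```

```bash
python3 - <<'E'
from arc import *
P,R,s=cur();print(P,s["joint_positions"],s["contact_force"],s["wrist_torque"])
b=P-R[:,2]*.065;print("ball",b, 304-np.degrees(np.arctan2(*(b[:2]-S)[::-1]))%360)
E
```

```text
[0.42067338 0.1889723  0.13175003] [ 0.66842948  0.62205806 -1.04199885  2.38200276 -0.85122532  0.03943067
  0.30306765] [ 4.86770812  6.91616641 -3.02235689] [ 0.03865509 -0.51122446  0.36659863]
ball [0.4059265  0.15152005 0.18278784] 52.30229355943146
```

Emit:
jog_arm(
  commands=[
    {"travel": [0,0.0015,0],"angular": [0,0,0]},
    {"travel": [-0.0012,0.0025,0.0016],"angular": [0,0,0]},
    {"travel": [-0.0012,0.0025,0.0016],"angular": [0,0,0]},
  ],
)

```text
clock: 11.98
eef_pos: [0.4205, 0.1885, 0.1301]
eef_rot: [3.139, -0.667, 1.205]
contact_force: [-2.4, -4.1, 14.2]
opening: 0.0274
grasp_force: 64.3
```

```bash
python3 - <<'E'
from arc import *
P,R,s=cur();print(P,s["joint_positions"],s["contact_force"],s["wrist_torque"])
b=P-R[:,2]*.065;print("ball",b, 304-np.degrees(np.arctan2(*(b[:2]-S)[::-1]))%360)
c=optics.camera("wrist");t=optics.camera("scene")
cv2.imwrite("pics/w8.png",np.hstack([cv2.resize(c["img"][130:330,220:420,::-1],(400,400)),cv2.resize(t["img"][180:310,210:340,::-1],(400,400),interpolation=2)]))
E
```

```text
[0.42049499 0.18848074 0.13013706] [ 0.66677136  0.62570773 -1.03689834  2.38099535 -0.85126465  0.04223264
  0.30900522] [-2.36757637 -4.13834038 14.21479263] [ 0.52257861 -0.01705343  0.93753136]
ball [0.40598031 0.15096134 0.18119212] 52.17777605457849
```

View pics/w8.png

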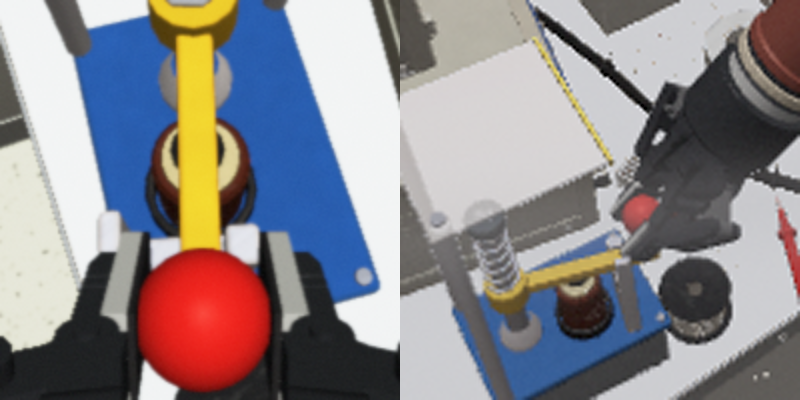

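Emit:
jog_arm(
  commands=[
    {"travel": [0.0003,0.0015,-0.0004],"angular": [0,0,0]},
    {"travel": [0.0006,0.003,-0.0008],"angular": [0,0,0]},
    {"travel": [0.0006,0.003,-0.0008],"angular": [0,0,0]},
  ],
)

```text
clock: 12.33
eef_pos: [0.4209, 0.1885, 0.131]
eef_rot: [-3.14, -0.667, 1.208]
contact_force: [-3.6, 3.3, 5.4]
opening: 0.0269
grasp_force: 61.6
```

Emit:
jog_arm(
  commands=[
    {"travel": [0,0,0],"angular": [0,0,0]},
    {"travel": [0,0,0],"angular": [0,0,0]},
    {"travel": [0,0,0],"angular": [0,0,0]},
    {"travel": [0,0,0],"angular": [0,0,0]},
  ],
  claw=0.0,
  force=30,
)

```text
clock: 12.67
eef_pos: [0.4268, 0.1841, 0.1299]
eef_rot: [3.136, -0.664, 1.195]
contact_force: [6.0, 0.8, -0.4]
opening: 0.0423
grasp_force: 2.3
```

```bash
python3 - <<'E'
from arc import *
P,R,s=cur();print(P,s["joint_positions"],s["contact_force"],s["wrist_torque"])
c=optics.camera("wrist");im=c["img"].astype(int)
cv2.imwrite("pics/w9.png",c["img"][:,:,::-1])
m=((im[...,0]>90)&(im[...,1]<70)&(im[...,2]<70)).astype(np.uint8)
n,l,st,ce=cv2.connectedComponentsWithStats(m);k=1+np.argmax(st[1:,4]);print(st[k],ce[k])
T=np.eye(4);T[:3,:3]=R;T[:3,3]=P;T=T@np.array(c["T_tool_cam"]);b=atz(c,ce[k],.184,T)
print(b,R.T@(b-P),np.linalg.norm(b[:2]-S),304-np.degrees(np.arctan2(*(b[:2]-S)[::-1]))%360)
E
```

```text
[0.42682871 0.18413948 0.12991526] [ 0.66467654  0.62081865 -1.02058448  2.37154606 -0.85072926  0.04942726
  0.3078262 ] [ 6.036386    0.814177   -0.35193211] [-0.49624895 -0.62875572 -0.75864619]
[ 277  250   69   72 3814] [310.46329313 285.57682223]
[0.40886821 0.15128796 0.184     ] [ 0.00406447 -0.00428926 -0.06551369] 0.10306362264160246 50.70892458791337
```

Emit:
jog_arm(
  commands=[
    {"travel": [0,0,-0.006],"angular": [0,0,0]},
    {"travel": [0,0,-0.014],"angular": [0,0,0]},
    {"travel": [0,0,-0.022],"angular": [0,0,0]},
  ],
)

```text
clock: 12.97
eef_pos: [0.4168, 0.1725, 0.1466]
eef_rot: [-3.138, -0.663, 1.196]
contact_force: [0.6, -0.5, -0.7]
opening: 0.0426
grasp_force: 0.0
```

Emit:
jog_arm(
  commands=[
    {"travel": [0,0,-0.015],"angular": [0,0,0]},
    {"travel": [0,0,-0.035],"angular": [0,0,0]},
    {"travel": [0,0,-0.065],"angular": [0,0,0]},
    {"travel": [0,0,-0.09],"angular": [0,0,0]},
    {"travel": [0,0,-0.09],"angular": [0,0,0]},
  ],
  claw=-0.4,
)

```text
clock: 13.38
eef_pos: [0.3985, 0.1183, 0.2192]
eef_rot: [3.137, -0.661, 1.196]
contact_force: [0.5, 0.6, 0.3]
opening: 0.0594
grasp_force: 0.0
```

```bash
python3 - <<'E'
from arc import *
P,R,s=cur();print(P,s["joint_positions"],s["contact_force"],s["opening"])
c=optics.camera("wrist");im=c["img"].astype(int);t=optics.camera("scene")
m=((im[...,0]>120)&(im[...,1]<60)&(im[...,2]<60)).astype(np.uint8)
n,l,st,ce=cv2.connectedComponentsWithStats(m);k=1+np.argmax(st[1:,4]);print(st[k],ce[k])
T=np.eye(4);T[:3,:3]=R;T[:3,3]=P;T=T@np.array(c["T_tool_cam"]);b=atz(c,ce[k],.184,T)
print(b,R.T@(b-P),np.linalg.norm(b[:2]-S),304-np.degrees(np.arctan2(*(b[:2]-S)[::-1]))%360)
r=place_of(c,"capacitor");print(r[:1], r and atz(c,r[0]["point"],.07,T))
cv2.imwrite("pics/w10.png",np.hstack([c["img"][80:330,200:440,::-1],cv2.resize(t["img"][200:300,220:320,::-1],(250,250),interpolation=2)]))
E
```

```text
[0.39849744 0.11832944 0.21917239] [ 0.92873801  0.31136726 -0.95063295  2.29707982 -0.75858501  0.54266759
  0.29204161] [0.5184927  0.55765057 0.32950697] 0.05944393061155557
[ 300  177   37   35 1018] [317.98526523 193.86051081]
[0.40959566 0.15220798 0.184     ] [ 0.00648761 -0.0023253   0.0496037 ] 0.10197421793494368 50.46607387953762
[{'point': [316.0, 181.6], 'p': 0.68}] [0.42682106 0.2045113  0.07      ]
```

View pics/w10.png

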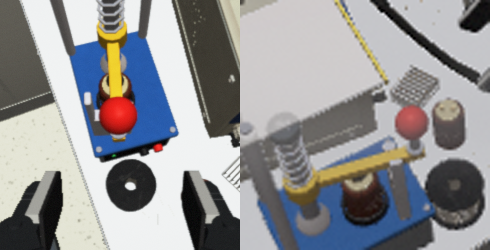

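```bash
python3 - <<'E'
from h import *
P,R,s=cur();c=optics.camera("wrist");t=optics.camera("scene");tp=optics.camera("top")
def red(im,b):
    x0,y0,x1,y1=b;im=im[y0:y1,x0:x1].astype(int);m=((im[...,0]-im[...,1]>60)&(im[...,0]-im[...,2]>60)).astype(np.uint8)
    n,l,st,ce=cv2.connectedComponentsWithStats(m);k=1+np.argmax(st[1:,4]);return ce[k]+[x0,y0],st[k]
T=np.eye(4);T[:3,:3]=R;T[:3,3]=P;T=T@np.array(c["T_tool_cam"])
a=red(c["img"],(290,165,350,225));b=red(t["img"],(270,230,305,268));d=red(tp["img"],(240,200,300,250));print(a,b,d)
print(tri([ray(c,a[0],T),ray(t,b[0],np.array(t["T"]))]),tri([ray(t,b[0],np.array(t["T"])),ray(tp,d[0],np.array(tp["T"]))]))
E
```

```text
(array([321.3573913 , 196.62695652]), array([  13,   13,   38,   38, 1150], dtype=int32)) (array([287.75      , 246.82954545]), array([12, 12, 12, 10, 88], dtype=int32)) (array([279.69230769, 237.21538462]), array([36, 33,  9,  9, 65], dtype=int32))
[0.40929437 0.15085289 0.18968792] [0.40781602 0.15136299 0.19166815]
```

```bash
python3 -c "
from h import *
print(job_done())"
```

```text
the job is handed in; nothing more can be done
None
```

The keeper arm is latched fully home in the notch at about 0.88 rad, the capacitor is still in its nest, the gripper is clear of everything, and the job was handed in at about 13.5 s.

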